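Hang a perfusion reservoir on the rail and slide it to its mark

ROBOT

A 7-joint arm with a two-finger parallel gripper is mounted at the origin on the work surface. World frame = base frame: x ahead of the robot, y to its left, z up, the work surface at z = 0. Lengths are in m, angles in degrees, forces in N, time in s.
With the tool pointing down it reaches from about 0.35 to 0.9 m from the base axis. Payload 8.1 kg.
Tool frame: the origin (TCP) lies between the finger pads; the fingertips stand 11 mm ahead of it and the grasp point (between the pads) lies 8 mm behind it (robot.tcp_to_tips is the distance from the TCP to the fingertips, in m); z points along the fingers, y is the line along which they close (so a half turn about z gives the same grasp; the last joint's range is limited). The gripper opens to 92 mm and grips with 3 to 60 N. Pads are 19 mm wide; open, the fingers measure 130 mm over their backs; the gripper's body (75 mm by 190 mm) begins 47 mm behind the grasp point.
Start: joints at [-75.321, 24.895, 1.432, 90.138, -0.665, 64.973, -4.303], TCP at [0.219, 0.585, 0.238] pointing down, gripper open.
Joint ranges: [-149.89, 149.89], [-25.12, 119.58], [-72.63, 75.52], [4.76, 147.25], [-75.54, 255.54], [6.69, 114.76], [-157.13, 157.13]. Speed limits (degrees/s): [127.2, 127.2, 172.46, 172.46, 180, 180, 180].

INTERFACE

Orientations are given as a 3x3 rotation matrix whose columns are the frame's x, y, z axes.
In Python, from station import robot, jaws, kinematics, imaging, order gives the robot as it stands. Calls block until the motion is done:
- robot.movep(position, orientation): joint-space move of the TCP to a pose.
- robot.line_to(position, rot=None, v=0.15, force_limit=None): straight line of the TCP; rot=None keeps the orientation; v is the mean speed in m/s. With force_limit (N) it stops when the force on the tool has changed by that much, and returns True; else False.
- robot.set_joints(angles): joint-space move.
- jaws.open_gripper() and jaws.grab(strength=None): open the fingers fully, or close them until they stop; strength is the grip in N (None keeps the last).
- robot.pause(seconds).
- kinematics.solve_ik(position, orientation): joint angles nearest the present ones, or None.
- imaging.grab_frame(name): name is "scene" or "top" or "wrist"; returns the picture (384x512x3 uint8, blue, green, red); there is no depth.
- imaging.calibration(name): a dict with "vfov" (degrees; the focal length in pixels is half the picture's height over the tangent of half this angle, whatever the lens; pixels are square), "cx", "cy" (the principal point, pixels), "k1" (the pictures are not rectified: a ray, as slopes to the right and down, at radius r is drawn at 1 + k1 r^2 times it, then the intrinsics apply), "R" (3x3) and "t" (3): a world point X has camera coordinates R X + t; the wrist camera has in their place "mount" (4x4, takes a point from camera to tool coordinates, whose origin is the TCP and whose axes are the flange's). Camera axes: x right, y down, z forward; pixel columns grow to the right and rows downward; lengths in m; the calibration is good to about 2 mm. A picture is of the moment at which its call begins: read the wrist's pose just before it. calibration takes no time and is no camera call.
A pose or a line that the arm cannot do raises robot.IKError and nothing moves.
- order.job_done(): hands the job in; it is judged then, once.
Readings, each from a call of its own:
- robot.get_t(): time.
- robot.get_qpos(): joint angles.
- robot.get_joint_vel(): joint speeds.
- robot.get_joint_torque(): joint torques, N m.
- robot.get_eef_pos(): TCP position.
- robot.get_orientation(): TCP orientation.
- robot.get_force(): force on the tool from outside, world axes, zero at the start.
- robot.get_torque(): the same for the moment, N m.
- robot.get_grip_width(): finger opening in m.
- robot.get_grasp_force(): force on a finger pad.
Only numpy, scipy, OpenCV 4.12 (cv2) and the standard library are available. Lean on these libraries where they do the work, as an engineer would, in place of code of your own. Each camera call takes 0.05 s, during which the arm holds its last target. There are 200 camera calls.

TASK

Take the blue reservoir carrier by its tab, gripping with no more than 20 N because the tab is brittle, and hook it onto the rail at the yellow band. Then slide it along the rail, without lifting it off, until the whole hook lies within the blue band, and leave it hanging there. Keep the carrier upright throughout and leave everything else where it stands.

Things in the scene. Friction and masses are not known exactly. Their poses are not given: they have to be found in the camera images.
- carrier: Sizes in mm. Blue carrier, 180 g, on its glass bottle (diameter 44, height 56; cap diameter 40 up to height 66). On the cap a C-hook, 24 wide in y: spine (x -15 to -10, height 66 to 118), roof (height 112 to 118), lip (x +10 to +14, down to height 98). Its mouth, 32 high between cap and lip, opens to the carrier's +x. Origin: centre of the bottle's underside; z up.
- carrier_seat (a point): Point inside the hook on the carrier's z axis, 106 above its origin: it lies on the rail's axis when the carrier hangs (the slot between spine and lip is 20 wide, so 4 of play either way in x). Axes as the carrier's.
- carrier_tab (a point): Centre of the top face of the carrier's blue grip tab, 152 above the carrier's origin. The tab is a block 24 (carrier x) by 16 (carrier y), standing on the roof from height 118 to 152.
- rail: Fixed rail: a horizontal round steel rod, diameter 12, length 500, its axis 170 above the table, along this body's y, between two posts with black clamps (24 x 22 x 22) at y = -250 and +250; dark feet 80 x 60 x 12. Origin: on the table under the rod's middle; +x points away from the robot.
- rail_mid (a point): Middle of the rod's axis, 170 above the table; axes as the rail's (y along the rod).
- yellow_band: Yellow band painted on the rod, 44 long: where the carrier is hooked on. Origin: on the rod's axis at the band's middle; axes as the rail's. It can be at either half of the rod.
- blue_band: Blue band painted on the rod, 44 long: where the carrier must end. Origin: on the rod's axis at the band's middle; axes as the rail's. It is on the other half of the rod.
- spare_carrier: Orange carrier of the same shape as the blue one, standing on the table; to be left alone. Origin: centre of its underside.
- wash_bottle: White wash bottle, diameter 68, height 150, blue cap. Origin: centre of its underside.
- dish: Shallow glass dish, diameter 90, height 14. Origin: centre of its underside.
- pipette_tray: Grey open tray, 110 x 160 x 40. Origin: centre of its underside.
- screwdriver: Screwdriver lying on the table. Origin: under its middle.
- headstage: Small black amplifier box, 80 x 50 x 30. Origin: centre of its underside.

How it is judged:
By the outcome, as a careful person would: the job done as asked, in the order asked, and still so for the second after the job is handed in, with the robot touching nothing.
It also fails if it takes over 48 s, if anything falls off the work surface, if the arm or the gripper's body presses on something with over 40 N, if the wrist force passes 120 N, or if a joint passes its speed limit or range.

## Working session

There is one attempt and no reset: what is moved stays moved. The work goes in short steps, each a Python script; the robot and the scene stay as the last script left them, time stands still between calls to the robot, and variables do not carry over. Pictures are saved under pics/ and viewed, at most 10 in all, crops included, and the job is handed in when it is done.

```bash
ls; mkdir -p pics
python3 - <<'E'
from station import robot, imaging
import cv2, numpy as np
for n in ("scene","top"):
    im=imaging.grab_frame(n); cv2.imwrite(f"pics/{n}0.png",im)
    c=imaging.calibration(n); print(n,c)
print(imaging.calibration("wrist"), robot.get_t())
E
```

```text
pics
scene {'vfov': 53.154297034943056, 'cx': 258.32405616346256, 'cy': 190.1217394450776, 'k1': -0.12012662255551892, 'R': array([[ 0.73189379,  0.68130024, -0.01270711],
       [ 0.41991854, -0.46563133, -0.77900956],
       [-0.53665623,  0.5648163 , -0.62688328]]), 't': array([-0.37727113, -0.12632717,  1.65735861])}
top {'vfov': 57.610639226058524, 'cx': 256.00412990352544, 'cy': 183.34680282505113, 'k1': 0.03462516483693534, 'R': array([[ 0.02187648, -0.99943997, -0.02532139],
       [-0.9945178 , -0.01916434, -0.10279629],
       [ 0.10225345,  0.02743139, -0.99438008]]), 't': array([0.01745782, 0.49182967, 1.14948856])}
{'vfov': 71.80330739724721, 'cx': 256.8918849400562, 'cy': 194.79325229465874, 'k1': -0.023721741204786262, 'mount': array([[ 4.23558647e-04, -9.63427806e-01, -2.67967690e-01,
         7.08311261e-02],
       [ 9.99999582e-01,  6.25347845e-04, -6.67688828e-04,
         8.29211052e-05],
       [ 8.10843000e-04, -2.67967295e-01,  9.63427668e-01,
        -1.46641014e-01],
       [ 0.00000000e+00,  0.00000000e+00,  0.00000000e+00,
         1.00000000e+00]])} 0.1
```

View pics/scene0.png

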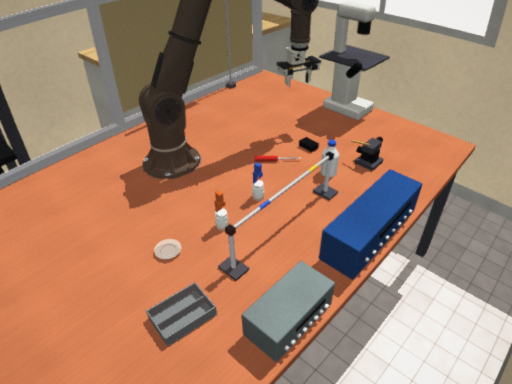

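View pics/top0.png

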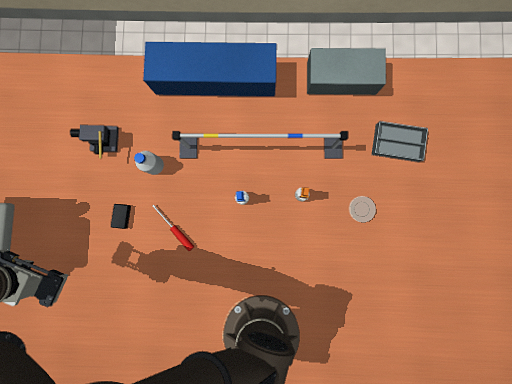

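The top view shows the blue tab at about (242,196), the clamps at (176,135) and (344,135), the yellow band at (210,135) and the blue band at (295,136). The carrier's yaw can't be read from here, so I'll use the wrist camera.

```bash
cat > h.py <<'E'
from station import robot, jaws, kinematics, imaging, order
import cv2, numpy as np
def cam(name):
    c=imaging.calibration(name); f=192/np.tan(np.radians(c["vfov"]/2))
    K=np.array([[f,0,c["cx"]],[0,f,c["cy"]],[0,0,1]]); d=np.array([c["k1"],0,0,0.])
    if "mount" in c:
        T=np.eye(4); T[:3,:3]=robot.get_orientation(); T[:3,3]=robot.get_eef_pos()
        W=np.linalg.inv(T@c["mount"]); return K,d,W[:3,:3],W[:3,3]
    return K,d,np.array(c["R"]),np.array(c["t"])
def onz(C,uv,z):
    K,d,R,t=C
    s=cv2.undistortPoints(np.array([[uv]],float),K,d)[0,0]
    o=-R.T@t; r=R.T@np.array([*s,1]); return o+r*(z-o[2])/r[2]
def proj(C,X):
    K,d,R,t=C
    return cv2.projectPoints(np.array(X,float).reshape(-1,3),cv2.Rodrigues(R)[0],t,K,d)[0][:,0]
def down(yaw):  # tool x axis at yaw (deg), z down
    c,s=np.cos(np.radians(yaw)),np.sin(np.radians(yaw))
    return np.array([[c,s,0],[s,-c,0],[0,0,-1]])
E
python3 - <<'E'
from h import *
C=cam("top")
for n,uv,z in (("tab",(242,196),.152),("spare",(303,192),.152),("clL",(176,135),.18),("clR",(344,135),.18),("yel",(210.5,135),.17),("blu",(295,135.5),.17),("wash",(140,157),.15)):
    print(n,onz(C,uv,z).round(3))
print(robot.get_orientation().round(3))
p=onz(C,(242,196),.152)
for yaw in (0,):
    R=down(yaw); q=[p[0]-.07,p[1],.30]
    print(q,kinematics.solve_ik(q,R))
E
```

```text
tab [0.439 0.065 0.152]
spare [ 0.455 -0.117  0.152]
clL [0.615 0.264 0.18 ]
clR [ 0.623 -0.232  0.18 ]
yel [0.62  0.163 0.17 ]
blu [ 0.622 -0.089  0.17 ]
wash [0.552 0.379 0.15 ]
[[-0.936  0.351 -0.   ]
 [ 0.351  0.936 -0.001]
 [-0.    -0.001 -1.   ]]
[np.float64(0.369497721533955), np.float64(0.06517046039073093), 0.3] [ -58.35874707   -6.19315637   37.54408356  117.80007107    4.09022392
   67.16979121 -112.56588361]
```

Run:
```python
from h import *
q=[0.47,0.065,0.31]; R=down(180)
print(kinematics.solve_ik(q,R))
robot.movep(q,R); print(robot.get_t(),robot.get_qpos(),robot.get_force())
C=cam("wrist"); im=imaging.grab_frame("wrist"); cv2.imwrite("pics/w1.png",im)
np.savez("w1.npz",K=C[0],d=C[1],R=C[2],t=C[3])
```

```text
[-36.9524491    6.87335264  25.71708373 105.38943088  -3.20082717
  68.44303768  79.78056028]
2.1917 [-36.99850457   6.90322941  25.65550715 105.37542833  -3.21126008
  68.43846406  79.75455424] [-0.6738623  -0.20656459  0.41851646]
```

View pics/w1.png

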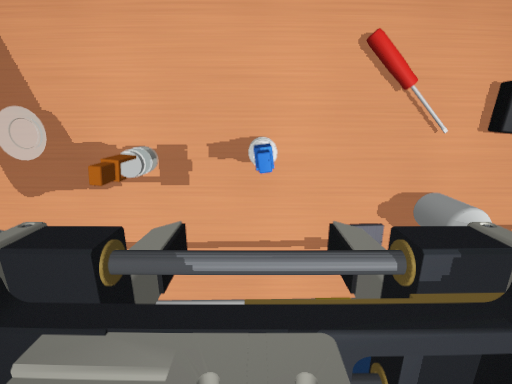

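The wrist view shows the blue tab at about (264,160), with the bottle cap behind it. I'll enlarge it to read the yaw.

Run:
```python
import cv2
im=cv2.imread("pics/w1.png")[120:190,225:305]
cv2.imwrite("pics/w1c.png",cv2.resize(im,None,fx=8,fy=8,interpolation=cv2.INTER_CUBIC))
```

```text
(no output)
```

View pics/w1c.png

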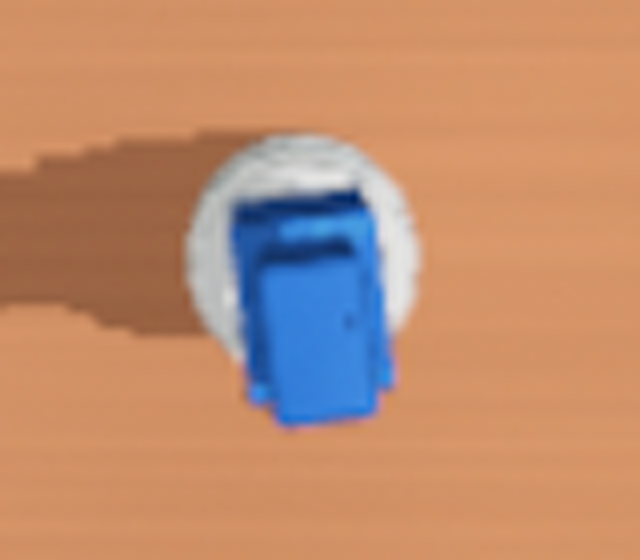

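```bash
cat > fit.py <<'E'
from h import *
from scipy.optimize import minimize
BOX=[(-15,-10,-12,12,66,118),(-15,14,-12,12,112,118),(10,14,-12,12,98,118),(-12,12,-8,8,118,152)]
def mask(C,x,y,yaw,S=4,sh=(384,512)):
    m=np.zeros((sh[0]*S,sh[1]*S),np.uint8); c,s=np.cos(np.radians(yaw)),np.sin(np.radians(yaw))
    for a,b,e,f,g,h in BOX:
        P=np.array([(i,j,k) for i in(a,b) for j in(e,f) for k in(g,h)])/1000
        W=np.c_[x+c*P[:,0]-s*P[:,1],y+s*P[:,0]+c*P[:,1],P[:,2]]
        uv=((proj(C,W)+.5)*S-.5)
        cv2.fillConvexPoly(m,cv2.convexHull(np.round(uv*16).astype(np.int32)),255,shift=4)
    return cv2.resize(m,sh[::-1],interpolation=cv2.INTER_AREA)/255.
def blue(im):
    h=cv2.cvtColor(im,cv2.COLOR_BGR2HSV)
    return cv2.inRange(h,(98,120,40),(130,255,255))/255.
E
python3 - <<'E'
from fit import *
z=np.load("w1.npz"); Cw=(z["K"],z["d"],z["R"],z["t"])
D=[(Cw,cv2.imread("pics/w1.png"),(0.439,.065)),(cam("scene"),cv2.imread("pics/scene0.png"),(0.439,.065)),(cam("top"),cv2.imread("pics/top0.png"),(.439,.065))]
def obs(C,im,p):
    u,v=proj(C,[*p,.11])[0].astype(int); b=blue(im); w=np.zeros_like(b); w[max(v-30,0):v+30,max(u-30,0):u+30]=1
    print((u,v),(b*w).sum()); return b*w
O=[obs(*d) for d in D]
def cost(p,idx):
    return sum(np.abs(mask(D[i][0],*p)-O[i]).sum()/O[i].sum() for i in idx)
for idx in ((0,),(1,),(2,),):
  for y0 in (0,180):
    best=min((minimize(cost,(.439,.065,y0+dy),args=(idx,),method="Nelder-Mead",options=dict(initial_simplex=[(.435,.06,y0+dy-8),(.448,.062,y0+dy),(.438,.072,y0+dy),(.44,.066,y0+dy+10)],maxiter=120)) for dy in (-8,8)),key=lambda r:r.fun)
    print(idx,y0,best.x.round(4),round(best.fun,3))
E
```

```text
(np.int64(256), np.int64(153)) 466.0
(np.int64(254), np.int64(174)) 110.0
(np.int64(242), np.int64(197)) 67.0
(0,) 0 [0.4445 0.0736 8.3694] 0.17
(0,) 180 [4.433000e-01 7.320000e-02 1.878344e+02] 0.123
(1,) 0 [ 0.4463  0.0732 44.0718] 0.455
(1,) 180 [4.475000e-01 7.060000e-02 2.227248e+02] 0.523
(2,) 0 [0.4442 0.0754 2.0094] 0.303
(2,) 180 [4.430000e-01 7.480000e-02 1.830557e+02] 0.245
```

Run:
```python
from h import *
R=down(180)
robot.movep([0.50,0.255,0.225],R)
C=cam("wrist"); im=imaging.grab_frame("wrist"); cv2.imwrite("pics/w2.png",im); np.savez("w2.npz",K=C[0],d=C[1],R=C[2],t=C[3])
u,v=proj(C,[.444,.0735,.1])[0].astype(int); print(u,v,robot.get_t())
u=max(u,45);c=im[max(v-50,0):v+50,u-45:u+65]
cv2.imwrite("pics/w2c.png",cv2.resize(c,None,fx=5,fy=5,interpolation=cv2.INTER_CUBIC))
```

```text
80 136 3.1417
```

View pics/w2c.png

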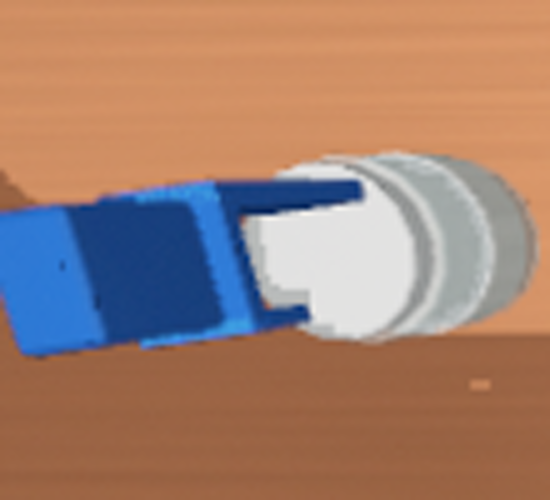

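The crop shows the long spine at the top (the -x side) and the short lip at the bottom. So the mouth faces away from the robot and the yaw is about +8°. Next I'll fit the pose from both wrist views, then photograph the rail from above, with the camera beyond the fingers.

Run:
```python
from fit import *
D=[]
for n in ("w1","w2"):
    z=np.load(n+".npz"); C=(z["K"],z["d"],z["R"],z["t"]); b=blue(cv2.imread(f"pics/{n}.png"))
    u,v=proj(C,[.444,.0735,.11])[0].astype(int); w=np.zeros_like(b); w[max(v-60,0):v+50,max(u-60,0):u+60]=1; D.append((C,b*w))
def cost(p,idx): return sum(np.abs(mask(D[i][0],*p)-D[i][1]).sum()/D[i][1].sum() for i in idx)
for idx in ((0,),(1,),(0,1)):
  for y0 in (8,188):
    r=minimize(cost,(.444,.0735,y0),args=(idx,),method="Nelder-Mead",options=dict(initial_simplex=[(.438,.07,y0-6),(.45,.072,y0),(.443,.08,y0),(.444,.0735,y0+6)],maxiter=150))
    print(idx,r.x.round(4),round(r.fun,3))
# rail look: camera over rail near x~.57
R=down(180)
for x,y in ((.66,.16),(.66,.04),(.66,-.09)):
    print(x,y,kinematics.solve_ik([x,y,.28],R))
```

```text
(0,) [0.4446 0.0736 7.977 ] 0.169
(0,) [4.433000e-01 7.350000e-02 1.880783e+02] 0.122
(1,) [0.4454 0.0746 5.5635] 0.111
(1,) [4.45000e-01 7.53000e-02 1.87273e+02] 0.207
(0, 1) [0.4453 0.074  4.6486] 0.287
(0, 1) [4.443000e-01 7.420000e-02 1.856758e+02] 0.384
0.66 0.16 [-31.67351237  29.33186031  22.12156847  79.3546862  -11.09575911
  73.44410683  81.0384618 ]
0.66 0.04 [-23.13825753  27.63631233  23.73877654  82.3830297  -11.30161567
  72.33585593  91.61801147]
0.66 -0.09 [-13.09242874  28.38928177  26.00043814  81.72245245 -12.60485489
  72.76854875 103.92087429]
```

Run:
```python
from fit import *
z=np.load("w1.npz"); C=(z["K"],z["d"],z["R"],z["t"])
P=[onz(C,((u+.5)/8-.5+225,(v+.5)/8-.5+120),.152)[:2] for u,v in ((258,265),(352,255),(378,415),(285,425))]
P=np.array(P); print(P.round(4),P.mean(0), [np.degrees(np.arctan2(*(P[b]-P[a])[::-1])).round(1) for a,b in((0,3),(1,2),(0,1),(3,2))])
robot.movep([.68,.04,.33],down(180))
C=cam("wrist"); im=imaging.grab_frame("wrist"); cv2.imwrite("pics/w3.png",im); np.savez("w3.npz",K=C[0],d=C[1],R=C[2],t=C[3]); print(robot.get_t())
```

```text
[[0.4338 0.0652]
 [0.4323 0.0786]
 [0.4555 0.0827]
 [0.457  0.0692]] [0.4446344  0.07394903] [np.float64(9.7), np.float64(10.0), np.float64(96.2), np.float64(96.3)]
4.3417
```

View pics/w3.png

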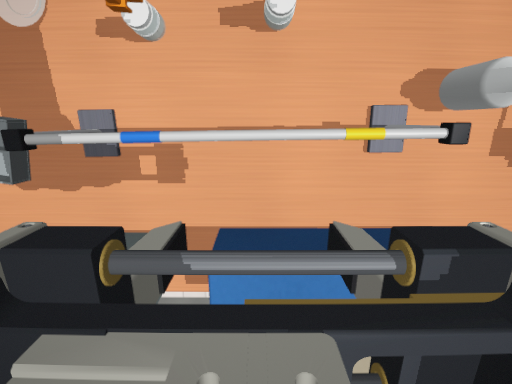

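The whole rod is in view: blue band at columns 121–160, row 137; yellow band at columns 346–385, row 133; clamps at (17,139) and (455,133). I'll measure these by colour.

Run:
```python
from fit import *
z=np.load("w3.npz"); C=(z["K"],z["d"],z["R"],z["t"]); im=cv2.imread("pics/w3.png"); h=cv2.cvtColor(im,cv2.COLOR_BGR2HSV)
w=np.zeros((384,512),np.uint8); w[120:150,100:400]=255
res={}
for n,lo,hi in (("blue",(100,120,50),(130,255,255)),("yel",(22,150,80),(35,255,255))):
    m=cv2.inRange(h,lo,hi)&w; v,u=np.nonzero(m); a,b=u.min()-.5,u.max()+.5
    e=[onz(C,(x,v[np.abs(u-x)<3].mean()),.17) for x in (a,b)]
    c=onz(C,(u.mean(),v.mean()),.17); res[n]=c
    print(n,a,b,v.min(),v.max(),c.round(4),np.linalg.norm(e[1]-e[0]).round(4))
d=res["yel"]-res["blue"]; print("rail yaw",np.degrees(np.arctan2(-d[0],d[1])),np.linalg.norm(d))
for uv in ((17,139),(455,133)): print(onz(C,uv,.181).round(3))
```

```text
blue 119.5 159.5 131 142 [ 0.625  -0.0921  0.17  ] 0.0458
yel 345.5 384.5 128 139 [0.6208 0.1633 0.17  ] 0.0444
rail yaw 0.9340207213865843 0.2554588282725737
[ 0.626 -0.226  0.181]
[0.619 0.259 0.181]
```

Run:
```python
from fit import *
R=down(187)
robot.movep([.445,.074,.22],R)
print(robot.line_to([.445,.074,.133],v=.1,force_limit=8), robot.get_eef_pos())
f0=robot.get_force()
jaws.grab(15); robot.pause(.2)
print("w",robot.get_grip_width(),"F",robot.get_grasp_force(),robot.get_force()-f0)
robot.line_to([.445,.074,.221],v=.1); robot.pause(.2)
print("w",robot.get_grip_width(),"F",robot.get_grasp_force(),robot.get_force()-f0,robot.get_eef_pos())
robot.line_to([.54,.1618,.221],rot=down(180.93),v=.15); robot.pause(.2)
print(robot.get_eef_pos(),robot.get_grip_width(),robot.get_t())
C=cam("wrist"); im=imaging.grab_frame("wrist"); np.savez("w4.npz",K=C[0],d=C[1],R=C[2],t=C[3]); s=imaging.grab_frame("scene")
cv2.imwrite("pics/s4.png",s)
u,v=proj(cam("scene"),[.58,.1618,.17])[0].astype(int)
c=cv2.resize(s[v-35:v+35,u-45:u+45],None,fx=5,fy=5,interpolation=cv2.INTER_CUBIC)
w=cv2.resize(im[100:300,150:370],None,fx=1.5,fy=1.5)
o=np.zeros((350,450+330,3),np.uint8); o[:,:450]=c; o[:300,450:]=w; cv2.imwrite("pics/c4.png",o)
```

```text
False [0.44549822 0.07404198 0.13344215]
w 0.01631169113270065 F 14.995571225881577 [ 0.23497911 -0.70156929 -2.16037101]
w 0.015941810329575885 F 14.995209574699402 [ 0.40000071 -0.22098677 -3.48419314] [0.44472441 0.07386927 0.22051149]
[0.5396618  0.16121236 0.22125114] 0.01595993765716243 10.1833
```

View pics/c4.png

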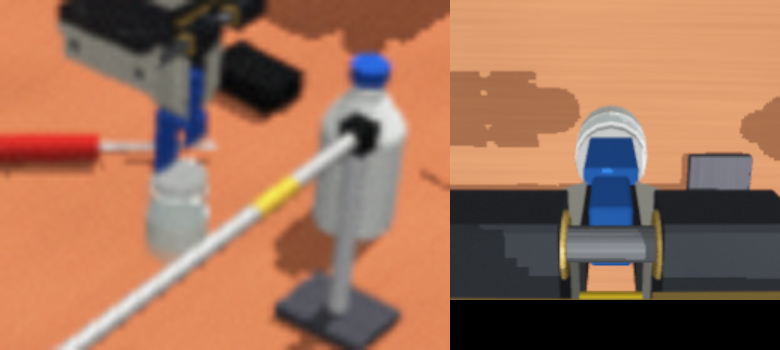

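The picture shows the carrier gripped squarely and upright, mouth toward the rail, with the yellow band ahead of it. Next I'll move it in and lower it.

Run:
```python
from h import *
x,y=.6208,.1633
f0=robot.get_force()
print(robot.line_to([x,y,.221],v=.06,force_limit=6),robot.get_eef_pos(),robot.get_force()-f0)
robot.pause(.3); f1=robot.get_force()
print(robot.line_to([x,y,.194],v=.02,force_limit=1.5),robot.get_eef_pos(),robot.get_force()-f1,robot.get_grip_width(),robot.get_t())
s=imaging.grab_frame("scene"); im=imaging.grab_frame("wrist")
u,v=proj(cam("scene"),[.62,.163,.15])[0].astype(int)
c=cv2.resize(s[v-35:v+35,u-45:u+45],None,fx=5,fy=5,interpolation=cv2.INTER_CUBIC)
w=cv2.resize(im[100:300,150:370],None,fx=1.5,fy=1.5)
o=np.zeros((350,450+330,3),np.uint8); o[:,:450]=c; o[:300,450:]=w; cv2.imwrite("pics/c5.png",o)
```

```text
False [0.6205021  0.16336716 0.22109249] [ 0.42983914  0.47945299 -0.42440419]
True [0.62072457 0.16330402 0.19689517] [-2.00145548  0.56709813  6.79376208] 0.015957084069364323 13.175
```

View pics/c5.png

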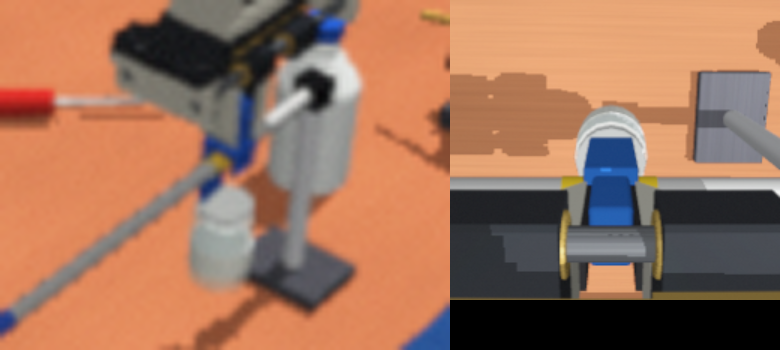

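Contact came at TCP z = 0.1969, against 0.197 expected for a full seat. The hook is over the rod, and yellow shows equally on both sides. Next I'll ease the pressing force and slide.

Run:
```python
from h import *
p=robot.get_eef_pos(); z=p[2]+.0006
robot.line_to([.6208,.1633,z],v=.01); robot.pause(.2); print(robot.get_eef_pos(),robot.get_force())
for k in (.25,.5,.75,1):
    y=.1633+k*(-.0921-.1633); x=.6208+k*.0042
    print(robot.line_to([x,y,z],v=.07,force_limit=12),robot.get_eef_pos(),robot.get_force(),robot.get_t())
robot.pause(.3)
print(robot.get_grip_width(),robot.get_grasp_force(),robot.get_force())
s=imaging.grab_frame("scene"); im=imaging.grab_frame("wrist")
u,v=proj(cam("scene"),[.625,-.092,.15])[0].astype(int)
c=cv2.resize(s[v-35:v+35,u-45:u+45],None,fx=5,fy=5,interpolation=cv2.INTER_CUBIC)
w=cv2.resize(im[100:300,150:370],None,fx=1.5,fy=1.5)
o=np.zeros((350,450+330,3),np.uint8); o[:,:450]=c; o[:300,450:]=w; cv2.imwrite("pics/c6.png",o)
```

```text
[0.6206541  0.16327275 0.197251  ] [-0.19651981 -0.16690898 -2.64638657]
False [0.62180042 0.10024997 0.19741569] [-0.26948287  0.21436089 -2.12980501] 14.8833
False [0.62290169 0.03634679 0.19744582] [-0.39208636 -0.04822854 -2.30984195] 15.9417
False [ 0.6240063  -0.02750817  0.19747567] [ 0.46237846  0.3393682  -2.63831299] 17.0
False [ 0.62508319 -0.09135277  0.19743318] [-0.45737094  0.58983781 -2.11136333] 18.0583
0.01607714736513287 14.99909833073616 [-0.11615221 -0.0339219  -1.85555369]
```

View pics/c6.png

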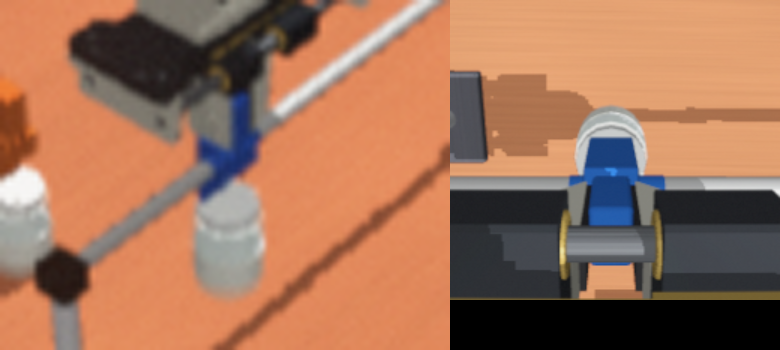

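The hook is centred in the blue band, with about equal blue on both sides. I'll set it down lightly, release and retreat.

Run:
```python
from h import *
x,y=.625,-.0921
print(robot.line_to([x,y,.1955],v=.008,force_limit=1.2),robot.get_eef_pos(),robot.get_force())
jaws.open_gripper(); robot.pause(.3); print(robot.get_grip_width(),robot.get_force())
robot.line_to([x,y,.34],v=.1); robot.pause(.5)
robot.movep([.68,.0,.36],down(180.93))
robot.pause(1)
print(robot.get_t(),robot.get_force())
s=imaging.grab_frame("scene"); C=cam("wrist"); im=imaging.grab_frame("wrist")
u,v=proj(cam("scene"),[.625,-.092,.15])[0].astype(int)
c=cv2.resize(s[v-35:v+35,u-35:u+35],None,fx=5,fy=5,interpolation=cv2.INTER_CUBIC)
u,v=proj(C,[.625,-.092,.17])[0].astype(int)
w=cv2.resize(im[max(v-50,0):v+50,u-60:u+60],None,fx=3.5,fy=3.5,interpolation=cv2.INTER_CUBIC)
o=np.zeros((350,350+w.shape[1],3),np.uint8); o[:,:350]=c; o[:w.shape[0],350:]=w; cv2.imwrite("pics/c7.png",o)
```

```text
True [ 0.62509536 -0.09205344  0.19687042] [-0.59771519 -0.11026688  3.98294767]
0.09171106971993057 [ 0.60735828 -0.66256851  0.68351785]
23.85 [-0.08559839 -0.14933552 -0.22051809]
```

View pics/c7.png

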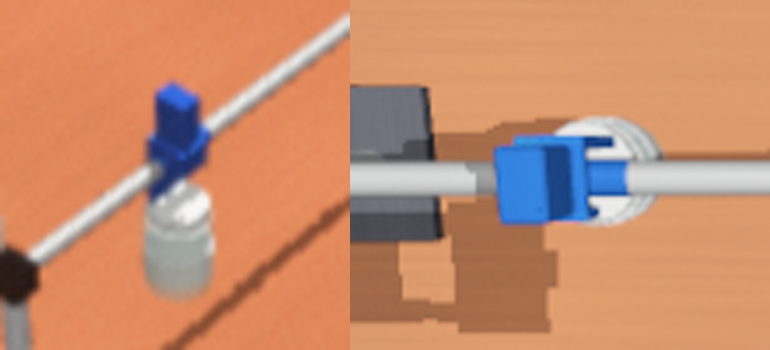

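The carrier hangs upright and free, with the hook about 2 mm or less off the band's centre (10 mm is allowed).

```bash
python3 -c "
from station import order; print(order.job_done())"
```

```text
the job is handed in; nothing more can be done
None
```

The blue carrier was gripped at 15 N, hooked on at the yellow band and slid along the rail; it now hangs free and upright with its hook inside the blue band, and the job was handed in at about 24 s.

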